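# Start up the parcel weighing counter

## Robot

A 6-joint arm with a two-finger parallel gripper is mounted at the origin on the work surface. World frame = base frame: x ahead of the robot, y to its left, z up, the work surface at z = 0. Lengths are in mm, angles in degrees, forces in N, time in s.
With the tool pointing down it reaches from about 350 to 850 mm from the base axis. Payload 8.1 kg.
Tool frame: the origin (TCP) lies midway between the tips of the shut fingers; the grasp point (between the pads) lies 19 mm behind it; z points along the fingers, y is the line along which they close (so a half turn about z gives the same grasp; the last joint's range is limited). The gripper opens to 85 mm and grips with 20 to 120 N. Pads are 22 mm wide; open, the fingers measure 114 mm over their backs; the gripper's body (76 mm by 85 mm) begins 54 mm behind the grasp point. The pads swing forward as they close: fully open they stand 13 mm farther back than shut.
Start: joints at [65.237, 7.471, 85.268, -0, 87.261, -4.893], TCP at [203.913, 564.291, 231.292] pointing down, gripper open.
Joint ranges: [-169.43, 169.43], [-51.17, 129.36], [1.28, 143.12], [-76.62, 256.62], [0, 156.53], [-152.29, 152.29]. Speed limits (degrees/s): [136.94, 136.94, 159.86, 180, 180, 180].

## Interface

Orientations are given as [roll, pitch, yaw] about the fixed x, y, z axes, in that order (R = Rz(yaw) Ry(pitch) Rx(roll)).
In Python, from bench import sensors, optics, r gives the robot as it stands.
- The arm moves only by the tool apply_moves, never from a script. Its argument "targets" is a list of rows, each a list of 7 numbers: the shift along the tool's x, y, z in mm, then the turn, a rotation vector about the tool's x, y, z in rad, then the closure, from 0 (fully open) to 1 (shut). In form: [[x, y, z, wx, wy, wz, claw], ...]. A call has 1 to 20 rows; each row shifts and turns the commanded pose from where the row before left it, along the tool's axes as they then stand; what a row does not reach is not made up. A row lasts 1/8 s, in which the tool goes at most 62.5 mm and 10.7 degrees, less where a joint would pass 70% of its speed; a pose out of reach is approached as far as the arm can. A call is refused whole if a number of a shift passes 62.5 or a number of a turn 0.188, either way. A call with a gripper value outside its range is refused whole. The fingers move at their own pace and stop on an object; "force" is the grip in N (left out, the last holds). Time passes only in rows, so rows that do not move let the fingers close. It gives the time, the measured TCP pose, the force, the opening and the grip force at its end, in the units of the state.
- sensors.sense(): the state, without advancing time (a new reading comes with each control period).
- optics.snapshot(name): name is "scene" or "top"; returns the picture (480x640x3 uint8, red, green, blue); there is no depth.
- optics.get_calibration(name): a dict with "camera_matrix" (3x3 intrinsics, pixels), "dist_coeffs" ([k1, k2, p1, p2, k3] as OpenCV has them; the pictures are not rectified), "pose" (4x4, takes a point from camera to world coordinates). Camera axes: x right, y down, z forward; pixel columns grow to the right and rows downward; lengths in mm; the calibration is good to about 2 mm. A picture is of the moment at which its call begins. get_calibration takes no time and is no camera call.
- r.hand_in(): hands the job in; it is judged then, once.
The state is a dict: "time": time; "joint_pos": joint angles; "qd": joint speeds; "joint_efforts": joint torques, N m; "tool_pos": TCP position; "tcp_rot": TCP orientation; "ft_force": force on the tool from outside, world axes, zero at the start; "wrist_torque": the same for the moment, N m; "finger_gap": finger opening in mm; "grip_force": force on a finger pad.
Only numpy, scipy, OpenCV 4.12 (cv2) and the standard library are available. Lean on these libraries where they do the work, as an engineer would, in place of code of your own. Each camera call takes 0.05 s, during which the arm holds its last target. There are 200 camera calls.

## Task

Start up the weighing counter by pressing three controls lightly with the fingertips, in this order: first tip the rocker switch on the power block over by pressing down its raised end, then press in the scale's round key, then press in the square key on top of the label printer. Push each one most of the way in or fully over, so that it stays there, but do not lean on it hard. Leave the scale's wide bar-shaped key alone, and do not pick up or disturb the tray on the scale, the bottle, the drink carton or the rubber stamp.

Things in the scene. Friction and masses are not known exactly. Their poses are not given: they have to be found in the camera images.
- power_block: White plastic socket bar fixed to the counter, 190 (x) x 70 (y) x 45 mm high, with two round sockets and, 55 mm from its centre towards its -x end, a black paddle rocker. Origin: centre of the underside. It may stand on the left or the right of the scale (swapping places with the printer).
- rocker (a joint): Angle of the rocker on the power block, rad: 0 is off (raised end up), 0.32 is fully over; starts between 0 and 0.05. It tips about the block's y axis against about 2 N at the raised end and stays where it is left. The paddle is cushioned: it leads this angle by 0.05 rad while pushed, and at the end gives up to 0.3 rad (6 mm, 12 N) more on a spring. Over means more than 0.22.
- rocker_end (a point): The spot to press: top face of the rocker's raised end (nearest the block's -x end), 19 mm from the pivot and 7 mm short of the edge. The rocker is a flat black paddle 52 (block x) x 30 x 6 mm. The spot starts about 68 mm and rests at about 62 mm above the counter (block top: 45). Keep the fingertip on this half: touching across the pivot does not tip it.
- rocker_pivot (a point): Centre of the rocker, on its pivot axis, 62 mm above the counter (3 mm under the top face). The direction from here to rocker_end, seen from above, is the block's -x.
- scale: Grey bench scale fixed to the counter, 300 (x) x 260 (y) x 50 mm high; behind its key strip a steel pan 200 x 250 mm, top at 71 mm, on which the tray stands. Origin: centre of the underside. The key strip runs along its -x edge (nearest the robot), with a flat dark display between the two keys.
- round_base: Flat collar of the scale's round key on the key strip, origin 51 mm above the counter under the key's centre. The round and bar keys swap places (130 mm apart) between runs.
- round_key (a joint): Travel of the scale's round key, m: 0 out, 0.009 fully in. It goes straight down with about 2 N of steady resistance and stays in. Its cap is cushioned (2 N per mm): it gives 1 mm before the key moves and, once the key is fully in, up to 7 mm in all before a hard stop; pressed means more than 0.0055.
- round_key_top (a point): Centre of the round key's flat top (28 mm diameter, grey), 71 mm above the counter when out; it stands 20 mm above its surroundings and moves with the key.
- bar_base: Collar of the scale's wide bar key, origin 51 mm above the counter under the key's centre. The grey bar key, 22 (x) x 44 (y) mm, stands 20 mm above its surroundings and is to be left alone.
- bar_key (a joint): Travel of the bar key, m: 0 out, 0.009 fully in. It slides and stays like the round key; it must stay out (under 0.002).
- printer: Grey label printer fixed to the counter, 170 (x) x 110 (y) x 120 mm high, label slot in its -x face, one square white key on top. Origin: centre of the underside.
- print_key (a joint): Travel of the printer's square key, m: 0 out, 0.009 fully in. It goes straight down with about 2 N of steady resistance and stays in. Its cap is cushioned (2 N per mm): it gives 1 mm before the key moves and, once the key is fully in, up to 7 mm in all before a hard stop; pressed means more than 0.0055.
- print_key_top (a point): Centre of the square key's flat top (26 x 26 mm, white), 140 mm above the counter when out, 55 mm from the printer's centre towards its -x face; it stands 20 mm above the printer's top and moves with the key.
- tray: Loose clear plastic tray 130 x 170 x 28 mm high standing on the scale's pan; its rim is about 99 mm above the counter. Origin: centre of the underside. Leave alone.
- bottle: Loose red drink bottle, 66 mm diameter, 190 mm high, standing beyond the work. Origin: centre of the underside. Leave alone.
- carton: Loose yellow drink carton 45 x 60 x 127 mm high, standing beyond the work. Origin: centre of the underside. Leave alone.
- stamp: Loose wooden rubber stamp, foot 32 x 60 mm, 70 mm high, standing between the robot and the scale. Origin: centre of the underside. Leave alone.

How it is judged (in metres and radians):
On the way, in this order (a step that is already met when the one before it is completed fails the run):
1. the rocker on the power block is tipped over (value of joint rocker above 0.22 rad), for 0.1 s.
2. the scale's round key is pressed in (value of joint round_key above 0.0055 m), for 0.1 s.
3. the printer's square key is pressed in (value of joint print_key above 0.0055 m), for 0.1 s.
At the end, for the whole second after the job is handed in: The rocker is over (more than 0.22 of 0.32 rad), the round key and the printer key are in (more than 5.5 of 9 mm), the bar key is out (less than 2 mm in), and the tray, bottle, carton and stamp stand still within 12 mm of where they started (value of joint rocker above 0.22 rad and value of joint each of round_key, print_key above 0.0055 m and value of joint bar_key below 0.002 m and distance of each of tray, bottle, carton, stamp from where it was at the start of the episode below 0.012 m and linear speed of each of tray, bottle, carton, stamp below 0.02 m/s); the robot touches nothing.
It fails at once if the round key is pressed before the rocker is over (value of joint round_key above 0.003 m and not (value of joint rocker above 0.22 rad)).
It fails at once if the printer key is pressed before the round key (value of joint print_key above 0.003 m and not (value of joint round_key above 0.0055 m)).
It fails at once if the wide bar key is pressed (2 mm or more) (value of joint bar_key above 0.002 m).
It fails at once if a control or device is pressed hard (over 20 N) (contact force between any of the fingers, the arm and power_block above 20 N or contact force between any of the fingers, the arm and scale above 20 N or contact force between any of the fingers, the arm and round_base above 20 N or contact force between any of the fingers, the arm and bar_base above 20 N or contact force between any of the fingers, the arm and printer above 20 N).
It fails at once if the tray, bottle, carton or stamp is lifted or moved more than 12 mm (distance of any of tray, bottle, carton, stamp from where it was at the start of the episode above 0.012 m).
It also fails if it takes over 58 s, if anything falls off the work surface, if the arm or the gripper's body presses on something with over 40 N, if the wrist force passes 120 N, or if a joint passes its speed limit or range.

## Working session

There is one attempt and no reset: what is moved stays moved. The work goes in short steps, Python scripts to look and compute and a tool call to move; the robot and the scene stay as the last step left them, time stands still between calls to the robot, and variables do not carry over. Pictures are saved under pics/ and viewed, at most 10 in all, crops included, and the job is handed in when it is done.

Besides the shell and the picture viewer there is one more tool, called after "Request:" as name(argument=value, ...) on one line, values as JSON. apply_moves: Moves the arm, as the interface text tells. Its arguments: {"type":"object","properties":{"targets":{"type":"array"},"force":{"type":"number"}},"required":["targets"]}

```bash
mkdir -p pics
python3 - <<'E'
from bench import sensors, optics, r
import cv2
for n in("scene","top"):
    cv2.imwrite(f"pics/{n}0.png",optics.snapshot(n)[:,:,::-1]); c=optics.get_calibration(n); print(c)
print(sensors.sense())
E
```

```text
{'camera_matrix': array([[488.8253291 ,   0.        , 327.52118899],
       [  0.        , 488.8253291 , 240.32515016],
       [  0.        ,   0.        ,   1.        ]]), 'dist_coeffs': array([0.03827154, 0.        , 0.        , 0.        , 0.        ]), 'pose': array([[-2.69593203e-01,  6.57202516e-01, -7.03849670e-01,
         1.25662721e+03],
       [ 9.62755787e-01,  1.68377922e-01, -2.11542362e-01,
         1.87461274e+02],
       [-2.05134277e-02, -7.34665726e-01, -6.78119068e-01,
         7.88350540e+02],
       [ 0.00000000e+00,  0.00000000e+00,  0.00000000e+00,
         1.00000000e+00]])}
{'camera_matrix': array([[616.01990749,   0.        , 320.1838056 ],
       [  0.        , 616.01990749, 244.79447879],
       [  0.        ,   0.        ,   1.        ]]), 'dist_coeffs': array([0.0188546, 0.       , 0.       , 0.       , 0.       ]), 'pose': array([[-9.79251474e-03, -9.96306885e-01,  8.53035584e-02,
         4.64475264e+02],
       [-9.99844752e-01,  8.50608254e-03, -1.54310781e-02,
         2.33880145e+00],
       [ 1.46484903e-02, -8.54414243e-02, -9.96235507e-01,
         1.56955828e+03],
       [ 0.00000000e+00,  0.00000000e+00,  0.00000000e+00,
         1.00000000e+00]])}
{'time': 0.1, 'joint_pos': array([ 6.52365979e+01,  7.51062867e+00,  8.53244619e+01, -1.32448493e-03,
        8.72612925e+01, -4.89334699e+00]), 'qd': array([ 0.05540537, -0.10996266, -0.16301167,  0.00684998,  0.02318329,
        0.07730349]), 'joint_efforts': array([ 1.88280879e-03, -5.70949280e+01, -5.01943982e+01, -3.50728692e-05,
        8.11779726e-03, -6.00200508e-06]), 'tool_pos': array([203.71111116, 563.82473113, 230.3372873 ]), 'tcp_rot': array([-1.79903855e+02, -6.90355015e-03,  1.60130004e+02]), 'ft_force': array([-0.7393178 ,  0.56607991, -0.68683744]), 'wrist_torque': array([-0.03244375, -0.00560542,  0.01435499]), 'grip_force': 0.0, 'finger_gap': 85.23293623497712}
```

View pics/top0.png

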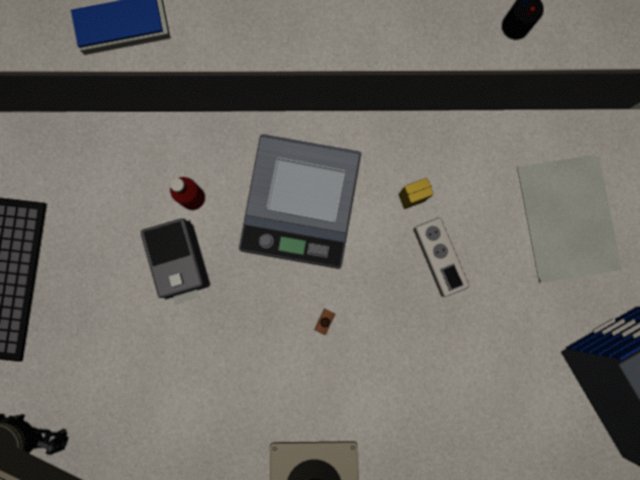

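View pics/scene0.png

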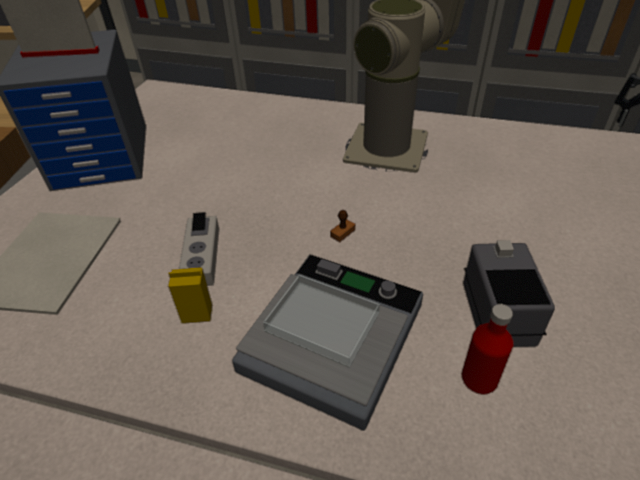

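The top view shows the rocker at about (453,276), the round key at (265,241), the bar key at (317,250), the printer key at (175,281) and the stamp at (325,321). In the scene view they are at about (199,221), (388,289), (329,268) and (504,248). I'll enlarge these areas to refine the positions.

Run:
```python
import cv2,numpy as np
rows=[]
for n,pts in(("top",[(453,276),(265,241),(175,281)]),("scene",[(199,221),(388,289),(504,248)])):
    im=cv2.imread(f"pics/{n}0.png"); t=[]
    for u,v in pts:
        c=im[v-20:v+20,u-20:u+20]; c=cv2.convertScaleAbs(c,alpha=1.7,beta=15)
        c=cv2.resize(c,(260,260),interpolation=cv2.INTER_CUBIC)
        for k in range(0,40,5): 
            cv2.putText(c,str(u-20+k),(int(k*6.5),8),0,.28,(0,255,255)); cv2.putText(c,str(v-20+k),(0,int(k*6.5)+4),0,.28,(0,255,255))
            cv2.line(c,(int((k+.5)*6.5),10),(int((k+.5)*6.5),14),(0,255,255)); cv2.line(c,(20,int((k+.5)*6.5)),(24,int((k+.5)*6.5)),(0,255,255))
        t.append(c)
    rows.append(np.hstack(t))
cv2.imwrite("pics/mont.png",np.vstack(rows))
```

```text
(no output)
```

View pics/mont.png

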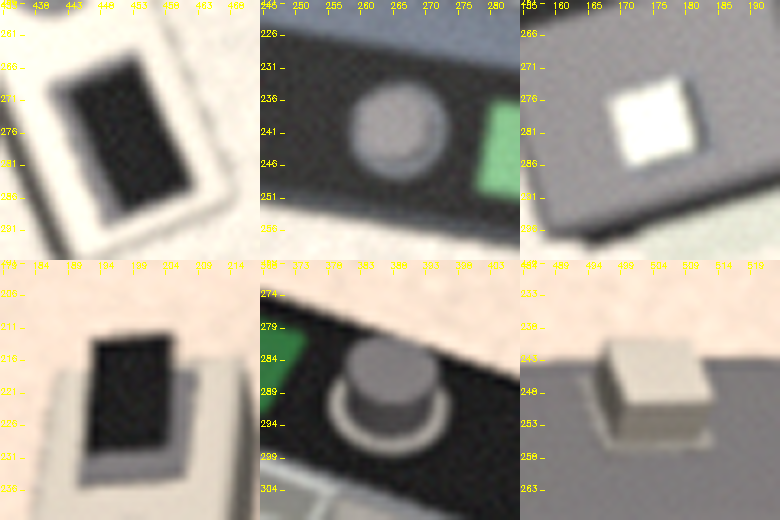

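```bash
cat > h.py <<'E'
import cv2,numpy as np
from scipy.spatial.transform import Rotation as R
from bench import sensors,optics
def ray(n,p):
    c=optics.get_calibration(n);T=np.array(c["pose"])
    q=cv2.undistortPoints(np.array([[p]],float),c["camera_matrix"],c["dist_coeffs"])[0,0]
    return T[:3,3],T[:3,:3]@np.array([q[0],q[1],1])
def at(n,p,z):
    o,d=ray(n,p); return (o+d*(z-o[2])/d[2])
def go(p,yaw=None):
    s=sensors.sense();M=R.from_euler('xyz',s["tcp_rot"],degrees=True)
    print("tool shift",M.inv().apply(np.array(p)-s["tool_pos"]).round(1))
    if yaw is not None:
        for k in(0,180):
            print("turn",(M.inv()*R.from_euler('xyz',[180,0,yaw+k],degrees=True)).as_rotvec().round(3))
E
python3 - <<'E'
from h import *
for k,a,b,z in(("end",(455.4,283.6),(198.7,214.5),68),("piv",(452.3,276.4),(198.4,220.9),65),("round",(265.4,238.8),(387.7,285.4),71),("print",(174.8,279.4),(504.7,244.6),140)):
    print(k,at("top",a,z).round(1),at("scene",b,z).round(1))
print(at("top",(325,321),35).round(1), at("top",(317,249),71).round(1))
E
```

```text
end [ 495.2 -349.8   68. ] [ 498.1 -350.4   68. ]
piv [ 512.9 -343.4   65. ] [ 516.1 -342.8   65. ]
round [608.6 112.7  71. ] [608.2 113.1  71. ]
print [509.6 316.5 140. ] [511.3 316.  140. ]
[406.6 -31.5  35. ] [582.6 -13.   71. ]
```

Request:
apply_moves(targets=[[-35,-26,0,0,0,0,1],[-35,-26,0,0,0,0,1],[-35,-26,0,0,0,0,1],[-35,-26,0,0,0,0,1],[-35,-26,0,0,0,0,1],[-35,-26,0,0,0,0,1],[-35,-26,0,0,0,0,1],[-35,-26,0,0,0,0,1],[-35,-26,0,0,0,0,1],[-35,-26,0,0,0,0,1]], force=30)

```text
time: 1.35
tool_pos: [445.1, 199.4, 231.0]
tcp_rot: [-180.0, -0.0, 160.1]
ft_force: [0.5, 0.8, 0.3]
finger_gap: -0.1
grip_force: 0.0
```

Request:
apply_moves(targets=[[-20,-41,0,0,0,0,1],[-20,-41,0,0,0,0,1],[-20,-41,0,0,0,0,1],[-20,-41,0,0,0,0,1],[-20,-41,0,0,0,0,1],[-20,-41,0,0,0,0,1],[-20,-41,0,0,0,0,1],[-20,-41,0,0,0,0,1],[-20,-41,0,0,0,0,1],[-20,-41,0,0,0,0,1],[-20,-41,0,0,0,0,1],[-20,-41,0,0,0,0,1]])

```text
time: 2.85
tool_pos: [503.0, -344.8, 230.7]
tcp_rot: [180.0, -0.0, 160.1]
ft_force: [0.8, -1.3, 0.3]
finger_gap: 0.1
grip_force: 0.0
```

Request:
apply_moves(targets=[[0,0,0,0,0,0.18,1],[0,0,0,0,0,0.18,1],[0,0,0,0,0,0.18,1],[0,0,0,0,0,0.18,1],[0,0,0,0,0,0.18,1],[0,0,0,0,0,0.18,1],[0,0,0,0,0,0.18,1],[0,0,0,0,0,0.18,1],[0,0,0,0,0,0.18,1],[0,0,0,0,0,0.18,1],[0,0,0,0,0,0.18,1],[0,0,0,0,0,0.18,1],[0,0,0,0,0,0.18,1],[0,0,0,0,0,0,1],[0,0,0,0,0,0,1]])

```text
time: 4.72
tool_pos: [503.1, -343.4, 231.0]
tcp_rot: [-180.0, 0.0, 26.3]
ft_force: [-0.4, 0.1, 0.8]
finger_gap: 0.1
grip_force: 0.0
```

Run:
```python
from h import *
go([495.2,-351.2,90],23)
```

```text
tool shift [-10.5   3.6 141. ]
turn [-0.     0.     0.057]
turn [-0.000e+00 -1.000e-03 -3.084e+00]
```

Request:
apply_moves(targets=[[-10.5,3.6,0,0,0,0.057,1],[0,0,30,0,0,0,1],[0,0,30,0,0,0,1],[0,0,30,0,0,0,1],[0,0,30,0,0,0,1],[0,0,21,0,0,0,1],[0,0,10,0,0,0,1],[0,0,0,0,0,0,1]])

```text
time: 5.72
tool_pos: [495.2, -351.2, 80.0]
tcp_rot: [-180.0, 0.0, 22.8]
ft_force: [-0.1, -0.3, 0.8]
finger_gap: 0.0
grip_force: 0.0
```

Run:
```python
from h import *
a=optics.snapshot("scene")[:,:,::-1][170:290,130:270]; b=optics.snapshot("top")[:,:,::-1][220:340,390:530]
cv2.imwrite("pics/chk.png",cv2.resize(cv2.convertScaleAbs(np.hstack([a,b]),alpha=1.6,beta=20),None,fx=2.85,fy=2.85,interpolation=2))
go([495.2,-351.2,70])
```

```text
tool shift [-0.5 -1.  11.6]
```

View pics/chk.png

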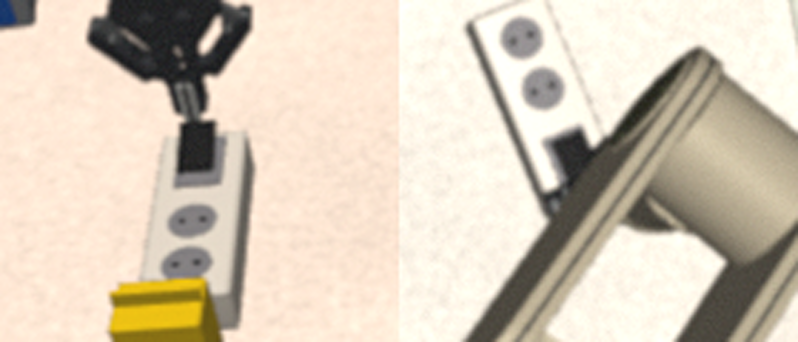

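The left half shows the shut fingertips just above the raised end of the rocker, at scene pixel (197,210), lined up with the paddle. In the right half the arm hides most of the rocker. I'll press down now.

Request:
apply_moves(targets=[[0,0,5,0,0,0,1],[0,0,4,0,0,0,1],[0,0,2,0,0,0,1],[0,0,2,0,0,0,1],[0,0,1.5,0,0,0,1],[0,0,1,0,0,0,1],[0,0,0,0,0,0,1]])

```text
time: 6.7
tool_pos: [495.3, -351.5, 65.0]
tcp_rot: [180.0, 0.0, 22.8]
ft_force: [-2.7, -0.8, 2.4]
finger_gap: 0.3
grip_force: 1.5
```

Request:
apply_moves(targets=[[0,0,1,0,0,0,1],[0,0,1,0,0,0,1],[0,0,0,0,0,0,1]])

```text
time: 7.08
tool_pos: [495.2, -351.5, 62.8]
tcp_rot: [180.0, 0.0, 22.8]
ft_force: [-4.6, -1.4, 3.3]
finger_gap: -0.3
grip_force: 2.4
```

Request:
apply_moves(targets=[[0,0,1,0,0,0,1],[0,0,0,0,0,0,1]])

```text
time: 7.32
tool_pos: [495.2, -351.6, 62.1]
tcp_rot: [180.0, 0.0, 22.8]
ft_force: [-5.9, -1.4, 6.4]
finger_gap: -0.1
grip_force: 4.0
```

Request:
apply_moves(targets=[[0,0,1,0,0,0,1],[0,0,0,0,0,0,1]])

```text
time: 7.58
tool_pos: [495.2, -351.7, 61.5]
tcp_rot: [180.0, 0.0, 22.8]
ft_force: [-6.9, 0.1, 9.7]
finger_gap: -0.1
grip_force: 5.6
```

Request:
apply_moves(targets=[[0,0,-5,0,0,0,1],[0,0,-15,0,0,0,1],[0,0,-40,0,0,0,1],[0,0,-40,0,0,0,1],[0,0,-40,0,0,0,1],[0,0,-30,0,0,0,1]])

```text
time: 8.32
tool_pos: [496.1, -351.3, 233.9]
tcp_rot: [179.9, -0.1, 22.8]
ft_force: [-0.5, -0.4, -0.2]
finger_gap: -0.0
grip_force: 0.0
```

Request:
apply_moves(targets=[[23.7,-32,0,0,0,0,1],[23.7,-32,0,0,0,0,1],[23.7,-32,0,0,0,0,1],[23.7,-32,0,0,0,0,1],[23.7,-32,0,0,0,0,1],[23.7,-32,0,0,0,0,1],[23.7,-32,0,0,0,0,1],[23.7,-32,0,0,0,0,1],[23.7,-32,0,0,0,0,1],[23.7,-32,0,0,0,0,1],[23.7,-32,0,0,0,0,1],[23.7,-32,0,0,0,0,1],[0,0,0,0,0,0,1]])

```text
time: 9.95
tool_pos: [608.9, 116.0, 231.3]
tcp_rot: [-179.9, -0.1, 23.0]
ft_force: [0.1, -0.2, 0.2]
finger_gap: 0.1
grip_force: 0.0
```

Run:
```python
from h import *
a=optics.snapshot("scene")[:,:,::-1]
cv2.imwrite("pics/scene2.png",a)
o=cv2.imread("pics/scene0.png")
f=lambda i:cv2.resize(cv2.convertScaleAbs(i[195:250,170:230],alpha=1.7,beta=15),(390,358),interpolation=2)
cv2.imwrite("pics/chk2.png",np.hstack([f(o),f(a)]))
go([608.4,112.9,90])
```

```text
tool shift [ -1.    1.2 141.2]
```

View pics/chk2.png

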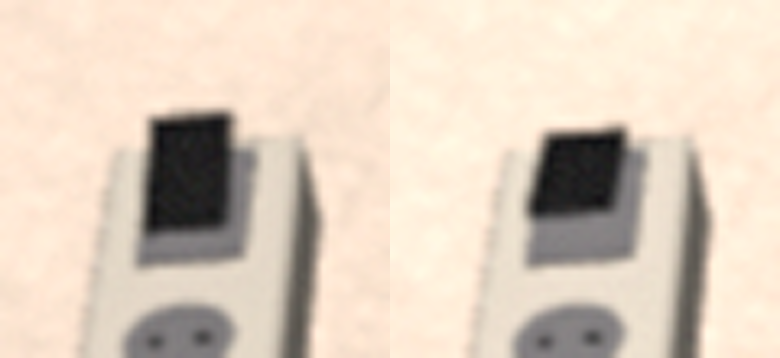

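The rocker is over: its near end has dropped about 2.5 px and its far end has risen by the same amount, which is roughly 0.3 rad. Next is the round key.

Request:
apply_moves(targets=[[-1.2,1.8,20,0,0,0,1],[0,0,30,0,0,0,1],[0,0,30,0,0,0,1],[0,0,30,0,0,0,1],[0,0,20,0,0,0,1],[0,0,14,0,0,0,1],[0,0,0,0,0,0,1],[0,0,0,0,0,0,1]])

```text
time: 11.0
tool_pos: [609.2, 110.8, 88.0]
tcp_rot: [180.0, -0.1, 22.8]
ft_force: [1.0, 1.3, 0.2]
finger_gap: -0.2
grip_force: 0.0
```

Run:
```python
from h import *
a=optics.snapshot("scene")[:,:,::-1]
cv2.imwrite("pics/chk3.png",cv2.resize(cv2.convertScaleAbs(a[200:350,290:460],alpha=1.6,beta=15),None,fx=4,fy=4,interpolation=2))
go([608.4,112.9,71])
```

```text
tool shift [-0.2 -2.3 17.3]
```

View pics/chk3.png

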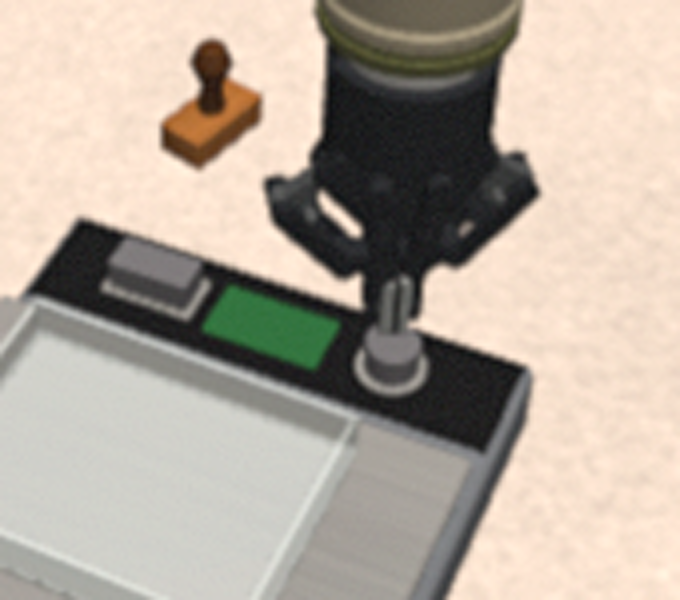

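The shut fingertips hang centred over the round key, at scene pixel (388,283). The tray and bar key are clear, so I'll press from 88 mm to about 60.5 mm.

Request:
apply_moves(targets=[[0,-1.8,8,0,0,0,1],[0,0,6,0,0,0,1],[0,0,3,0,0,0,1],[0,0,2,0,0,0,1],[0,0,2,0,0,0,1],[0,0,1.5,0,0,0,1],[0,0,0,0,0,0,1]])

```text
time: 11.92
tool_pos: [607.7, 112.4, 64.2]
tcp_rot: [-180.0, 0.0, 22.8]
ft_force: [-1.1, 1.2, 1.4]
finger_gap: -0.0
grip_force: 0.8
```

Request:
apply_moves(targets=[[0,0,2,0,0,0,1],[0,0,2,0,0,0,1],[0,0,0,0,0,0,1]])

```text
time: 12.3
tool_pos: [607.9, 112.4, 60.4]
tcp_rot: [180.0, -0.0, 22.8]
ft_force: [-0.1, 0.6, 3.0]
finger_gap: -0.1
grip_force: 1.6
```

One millimetre more, to feel the end of travel.

Request:
apply_moves(targets=[[0,0,1,0,0,0,1],[0,0,0,0,0,0,1]])

```text
time: 12.55
tool_pos: [607.9, 112.4, 59.6]
tcp_rot: [180.0, -0.0, 22.8]
ft_force: [-1.0, 0.3, 4.9]
finger_gap: 0.1
grip_force: 2.4
```

Request:
apply_moves(targets=[[0,0,-5,0,0,0,1],[0,0,-15,0,0,0,1],[0,0,-40,0,0,0,1],[0,0,-40,0,0,0,1],[0,0,-40,0,0,0,1],[0,0,-33,0,0,0,1],[-1.8,-37.6,0,0,0,0,1],[-1.8,-37.6,0,0,0,0,1],[-1.8,-37.6,0,0,0,0,1],[-1.8,-37.6,0,0,0,0,1],[-1.8,-37.6,0,0,0,0,1],[-1.8,-37.6,0,0,0,0,1],[0,0,0,0,0,0,1],[0,0,25,0,0,0,1],[0,0,25,0,0,0,1],[0,0,15,0,0,0,1],[0,0,10,0,0,0,1],[0,0,0,0,0,0,1],[0,0,0,0,0,0,1]])

```text
time: 14.92
tool_pos: [510.9, 316.4, 158.4]
tcp_rot: [-180.0, -0.1, 22.8]
ft_force: [-0.5, 0.5, -0.2]
finger_gap: -0.0
grip_force: 0.0
```

Run:
```python
from h import *
a=optics.snapshot("scene")[:,:,::-1]
cv2.imwrite("pics/chk4.png",cv2.resize(cv2.convertScaleAbs(a[160:360,350:570],alpha=1.6,beta=15),None,fx=3,fy=3,interpolation=2))
go([510.5,316.2,140])
```

```text
tool shift [-0.6  0.1 18.5]
```

View pics/chk4.png

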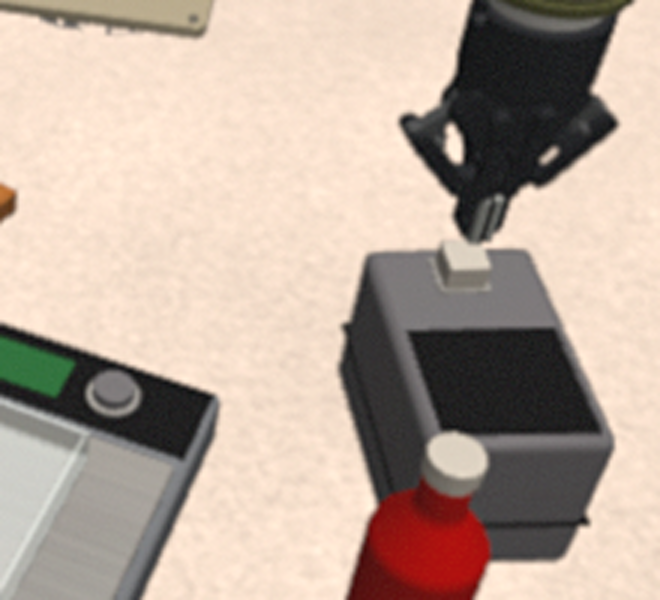

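The round key now sits low in its collar, and the fingertips are above the printer's square key at scene pixel (506,240). I'll press from 158.4 mm to about 129.5 mm.

Request:
apply_moves(targets=[[-0.5,0,9,0,0,0,1],[0,0,6,0,0,0,1],[0,0,3,0,0,0,1],[0,0,2,0,0,0,1],[0,0,2,0,0,0,1],[0,0,2,0,0,0,1],[0,0,0,0,0,0,1]])

```text
time: 15.85
tool_pos: [509.9, 316.0, 133.3]
tcp_rot: [-180.0, -0.0, 22.8]
ft_force: [-1.1, -0.3, 1.1]
finger_gap: -0.1
grip_force: 0.8
```

Request:
apply_moves(targets=[[0,0,2,0,0,0,1],[0,0,2,0,0,0,1],[0,0,0.8,0,0,0,1],[0,0,0,0,0,0,1]])

```text
time: 16.35
tool_pos: [510.1, 316.1, 128.8]
tcp_rot: [-180.0, -0.0, 22.8]
ft_force: [-0.8, -0.3, 3.9]
finger_gap: 0.2
grip_force: 2.2
```

The force is rising on the cushion, so the key is fully in. I'll lift off and check.

Request:
apply_moves(targets=[[0,0,-5,0,0,0,1],[0,0,-15,0,0,0,1],[0,0,-40,0,0,0,1],[0,0,-40,0,0,0,1],[0,0,0,0,0,0,1],[0,0,0,0,0,0,1]])

```text
time: 17.1
tool_pos: [509.8, 316.0, 228.8]
tcp_rot: [180.0, -0.0, 22.8]
ft_force: [-0.2, -0.1, -1.5]
finger_gap: 0.1
grip_force: 0.0
```

Run:
```python
from h import *
a=optics.snapshot("scene")[:,:,::-1]
cv2.imwrite("pics/fin.png",cv2.resize(cv2.convertScaleAbs(a[170:420,150:570],alpha=1.6,beta=15),None,fx=1.9,fy=1.9,interpolation=2))
```

```text
(no output)
```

View pics/fin.png

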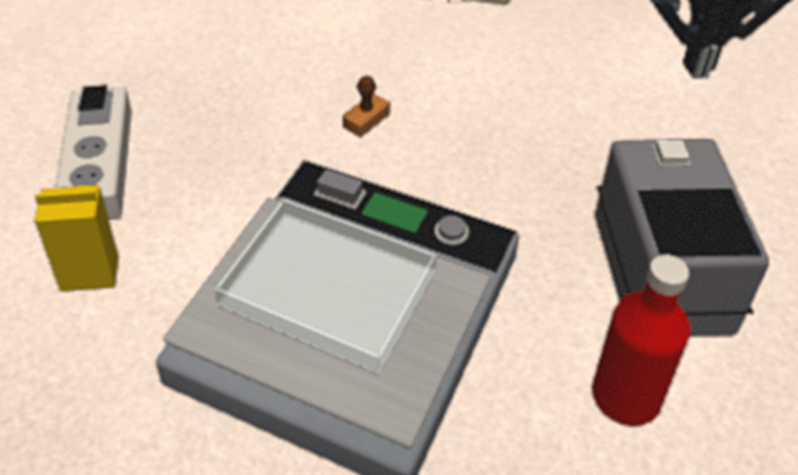

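The final view shows the rocker over, the round key (388,291) and printer key (504,250) in, the bar key out, and the loose items where they started.

```bash
python3 -c "
from bench import r
print(r.hand_in())"
```

```text
the job is handed in; nothing more can be done
None
```

I tipped the rocker, then pressed the round key and the printer key, in that order and lightly; the last picture shows all three in, the bar key out and nothing else moved, and I handed the job in at about 17 s (no verdict was returned).

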